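# Tighten the lens clamp evenly, click by click

## Task

Tighten the two T-bar knobs of the lens clamp clockwise, working crosswise so that the lens blank is not strained: first bring each knob on by one click, one after the other, then go back and bring each on to its second click, where its pointer stands at the pair of ribs. Never take a knob on to its second click before the other has had its first. Leave both knobs resting in their second click, let go, and don't shift the things standing round the clamp.

Things in the scene. Friction and masses are not known exactly. Their poses are not given: they have to be found in the camera images.
- clamp: Lens clamp bolted to the table: aluminium plate 100 x 200 x 14 mm, a clear lens blank (66 mm) on a black seat in its middle, a knob 65 mm to either side, an arm from under each knob to the lens rim. Origin: centre of the underside, on the table; x across the plate (roughly away from the robot), y along it (roughly left), z up. Grip points are 61.5 mm up, bar tops 73.5 mm.
- knob_l (a joint): Left T-bar knob (+y of the clamp), rad, grows CLOCKWISE seen from above. Sprung detents at 0 (slack, as found), 1.05 (first click: pointer at the single rib) and 2.09 (second click: pointer at the pair of ribs). Over the hump between two detents (0.52 rad past each, 0.2 N m) it snaps into the next; let go short of it, it springs back. Hard stop at 2.4.
- knob_r (a joint): Right T-bar knob (-y of the clamp), rad: same detents (0, 1.05, 2.09), sense (clockwise from above grows) and stop as the left knob. Each knob sinks 1.8 mm per rad of tightening.
- grip_l (a point): On the left knob's vertical axis, 65 mm to +y of the clamp's centre, halfway up its upright black T-bar (38 mm long, 10 mm thick, 24 mm high). x axis: along the bar, to the end with the pointer (steel line on top, steel nib at the foot); z up. Below: skirt 35 mm wide, top 12 mm below; fixed disc with the ribs, 54 mm wide, top 19.5 mm below.
- grip_r (a point): The same point on the right knob, 65 mm to -y of the clamp's centre: halfway up its T-bar, x axis along the bar to the pointer, z up. Same sizes as the left knob.
- lens_tray: Bystander: small blue open tray, 35 x 58 x 24 mm, loose on the table beyond the right end of the clamp. Origin: centre of its underside.
- dropper: Bystander: white dropper bottle with a blue tip, 30 mm wide, 100 mm high, loose, standing behind the clamp's middle. Origin: centre of its underside.
- lens_block: Bystander: small dark red waisted rubber lens block, 24 mm wide, 18 mm high, loose, behind the right half of the clamp. Origin: centre of its underside.

How it is judged:
On the way, in this order (a step that is already met when the one before it is completed fails the run):
1. one knob has come to its first click while the other is still slack (((value of joint knob_l between 0.85 and 1.4 rad and value of joint knob_r below 0.5 rad) or (value of joint knob_r between 0.85 and 1.4 rad and value of joint knob_l below 0.5 rad))), for 0.2 s.
2. both knobs are at their first click (value of joint knob_l between 0.85 and 1.4 rad and value of joint knob_r between 0.85 and 1.4 rad), for 0.2 s.
3. one knob has come to its second click while the other is still at its first (((value of joint knob_l above 1.9 rad and value of joint knob_r between 0.85 and 1.4 rad) or (value of joint knob_r above 1.9 rad and value of joint knob_l between 0.85 and 1.4 rad))), for 0.2 s.
At the end, for the whole second after the job is handed in: Both knobs stand still in their second click (joint between 1.9 and 2.3 rad; the detent lies at 2.09) (value of joint knob_l between 1.9 and 2.3 rad and value of joint knob_r between 1.9 and 2.3 rad and velocity of joint knob_l between -0.1 and 0.1 rad/s and velocity of joint knob_r between -0.1 and 0.1 rad/s); the robot touches nothing.
It fails at once if a knob was taken over the hump to its second click before the other had had its first ((value of joint knob_l above 1.7 rad and value of joint knob_r below 0.85 rad) or (value of joint knob_r above 1.7 rad and value of joint knob_l below 0.85 rad)).
It fails at once if the lens tray was shifted (more than 25 mm) (distance of lens_tray from where it was at the start of the episode above 0.025 m).
It fails at once if the dropper was shifted (more than 25 mm) (distance of dropper from where it was at the start of the episode above 0.025 m).
It fails at once if the lens block was shifted (more than 25 mm) (distance of lens_block from where it was at the start of the episode above 0.025 m).
It also fails if it takes over 64 s, if anything falls off the work surface, if the arm or the gripper's body presses on something with over 40 N, if the wrist force passes 120 N, or if a joint passes its speed limit or range.

## Robot

A 6-joint arm with a two-finger parallel gripper is mounted at the origin on a cart in front of the work surface, level with it; the furniture and walls round the work are solid. World frame = base frame: x ahead of the robot, y to its left, z up, the work surface at z = 0. Lengths are in m, angles in rad, forces in N, time in s.
With the tool pointing down it reaches from about 0.275 to 0.825 m from the base axis. Payload 5.2 kg.
Tool frame: the origin (TCP) lies midway between the tips of the shut fingers; the grasp point (between the pads) lies behind it (robot.tcp_to_grasp is the z of the grasp point in the tool frame, in m); z points along the fingers, y is the line along which they close (so a half turn about z gives the same grasp; the last joint's range is limited). The gripper opens to 93 mm and grips with 3 to 60 N. Pads are 15 mm wide; open, the fingers measure 128 mm over their backs; the gripper's body (75 mm by 188 mm) begins 65 mm behind the grasp point.
Start: joints at [-1.304, 0.259, 1.535, -0, 1.348, -0.203], TCP at [0.249, -0.49, 0.219] pointing down, gripper open.
Joint ranges: [-3.14, 3.14], [-0.91, 2.08], [0.19, 2.58], [-1.22, 4.36], [0.22, 2.71], [-3.12, 3.12]. Speed limits (rad/s): [2.57, 2.57, 3.14, 3.14, 3.14, 3.14].

## Interface

Orientations are given as a unit quaternion [x, y, z, w].
In Python, from workcell import robot, imaging, workorder, get_obs gives the robot as it stands (robot), with the cameras (imaging), the job (workorder) and the readings as plain functions.
- The arm moves only by the shell command python3 inch.py FILE, which reads ROWS from the file FILE. ROWS is a JSON list of rows, 1 to 5 of them, each of 7 numbers: dx, dy, dz in shares of 0.3 m (1.0 is 0.3 m), then a rotation vector rx, ry, rz in shares of pi rad (1.0 is pi rad), then the finger opening in m; each row is the pose to reach, as a shift and turn from the pose commanded when the command began, along the tool's axes at that moment; what a row does not reach only later rows make up. A row lasts 1/8 s, in which the tool goes at most 0.0625 m and 0.188 rad, less where a joint would pass 70% of its speed; a pose out of reach is approached as far as the arm can. The fingers move at their own pace and stop on an object; the grip force is fixed at half the most. Time passes only in rows, so rows that do not move let the fingers close. It prints the time, the measured TCP pose, the force, the opening and the grip force at its end. Input that does not fit is refused with a message, and nothing moves.
- get_obs(): the state, without advancing time (a new reading comes with each control period).
- imaging.grab_frame(name): name is "side" or "top"; returns a dict with "frame" (384x512x3 uint8, red, green, blue), "intrinsics" (3x3 intrinsics, pixels), "dist_coeffs" ([k1, k2, p1, p2, k3] as OpenCV has them; the pictures are not rectified), "R" (3x3) and "t" (3): a world point X has camera coordinates R X + t. Camera axes: x right, y down, z forward; pixel columns grow to the right and rows downward; lengths in m; the calibration is good to about 2 mm. A picture is of the moment at which its call begins. There is no depth.
- workorder.job_done(): hands the job in; it is judged then, once.
The state is a dict: "time": time; "qpos": joint angles; "qd": joint speeds; "joint_torque": joint torques, N m; "tcp_pos": TCP position; "tool_rot": TCP orientation; "contact_force": force on the tool from outside, world axes, zero at the start; "torque": the same for the moment, N m; "grip_width": finger opening in m; "grip_force": force on a finger pad.
Only numpy, scipy, OpenCV 4.12 (cv2) and the standard library are available. Lean on these libraries where they do the work, as an engineer would, in place of code of your own. Each camera call takes 0.05 s, during which the arm holds its last target. There are 200 camera calls.

## Working session

There is one attempt and no reset: what is moved stays moved. The work goes in short steps, Python scripts to look and compute and a shell command to move; the robot and the scene stay as the last step left them, time stands still between calls to the robot, and variables do not carry over. Pictures are saved under pics/ and viewed, at most 10 in all, crops included, and the job is handed in when it is done.

```bash
ls; mkdir -p pics
python3 - <<'E'
from workcell import robot, imaging, workorder, get_obs
import cv2,numpy as np
for n in("side","top"):
    f=imaging.grab_frame(n); cv2.imwrite(f"pics/{n}0.png",f["frame"][...,::-1]); np.savez(f"pics/{n}0.npz",**f)
    print(n,f["intrinsics"],f["dist_coeffs"],"C",-f["R"].T@f["t"])
print(get_obs(),robot.tcp_to_grasp)
E
```

```text
inch.py
pics
workcell.py
side [[448.0896551    0.         257.75886047]
 [  0.         448.0896551  182.4265727 ]
 [  0.           0.           1.        ]] [-0.12851987  0.          0.          0.          0.        ] C [ 0.44314278 -0.98089771  0.63851268]
top [[497.06492701   0.         264.48299137]
 [  0.         497.06492701 179.58690544]
 [  0.           0.           1.        ]] [-0.05909293  0.          0.          0.          0.        ] C [ 0.45654368 -0.32321466  0.91723479]
{'time': 0.1, 'qpos': array([-1.30378258e+00,  2.59264759e-01,  1.53593129e+00, -1.87828776e-05,
        1.34799596e+00, -2.02794384e-01]), 'qd': array([-0.00178733, -0.0031247 , -0.00312014, -0.00062943,  0.00015204,
        0.00080967]), 'joint_torque': array([ 1.84471566e-03, -4.38211191e+01, -2.84643048e+01,  7.19361333e-02,
        3.63800477e-02, -4.90389868e-05]), 'tcp_pos': array([ 0.2488838 , -0.48993665,  0.21792072]), 'tool_rot': array([ 9.72535879e-01,  2.32751638e-01, -3.48259275e-05, -7.98972093e-04]), 'contact_force': array([ 0.62177427, -0.20722796, -0.09031205]), 'torque': array([0.00990264, 0.00696378, 0.06966913]), 'grip_force': 0.0, 'grip_width': 0.09272721330547236} -0.0188
```

View pics/top0.png

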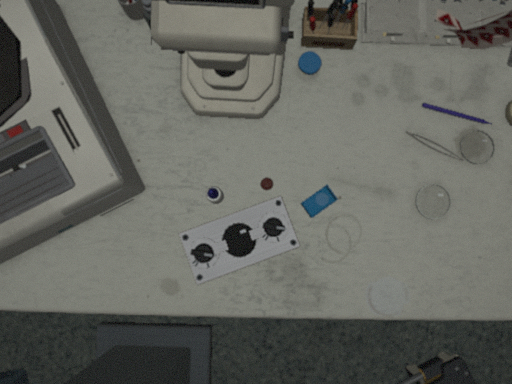

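View pics/side0.png

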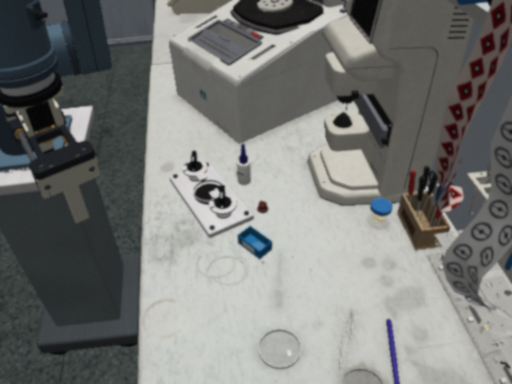

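The top view shows the plate centre near (240,240), knobs near (203,253) and (273,228), the dropper at (214,194), the block at (267,184) and the tray at (319,201). In the side view the knobs are near (195,160) and (220,203). I'll zoom in for detail.

Run:
```python
import cv2,numpy as np
a=cv2.imread("pics/top0.png")[190:290,175:305]; b=cv2.imread("pics/side0.png")[145:240,160:260]
a=cv2.resize(a,None,fx=6,fy=6,interpolation=cv2.INTER_CUBIC);b=cv2.resize(b,None,fx=6,fy=6,interpolation=cv2.INTER_CUBIC)
cv2.imwrite("pics/ta.png",cv2.convertScaleAbs(a,alpha=1.5));cv2.imwrite("pics/sb.png",b)
```

```text
(no output)
```

View pics/ta.png

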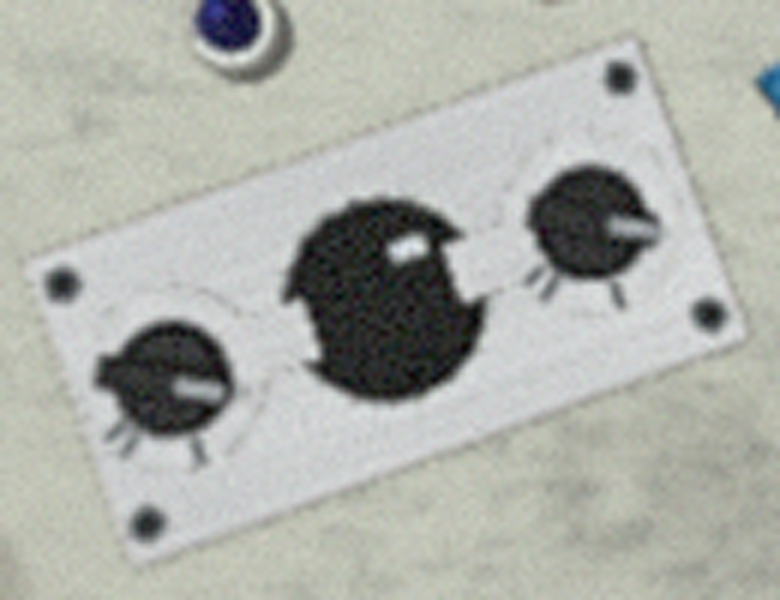

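View pics/sb.png

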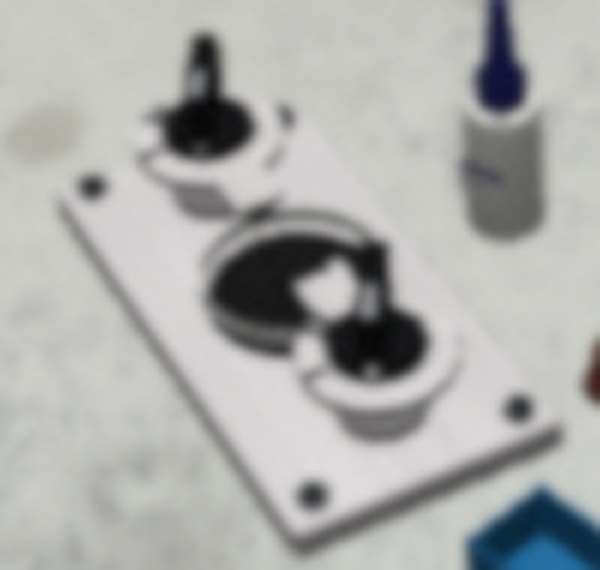

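Four screws, both bars and their ribs are clearly visible: the pointers face image right and the ribs sit clockwise from them. Next I triangulate the screws and bar ends.

```bash
cat > h.py <<'E'
import cv2,numpy as np
def ray(f,p):
    u=cv2.undistortPoints(np.array([[p]],float),f["intrinsics"],f["dist_coeffs"])[0,0]
    return -f["R"].T@f["t"], f["R"].T@np.r_[u,1]
def plane(f,p,z):
    c,d=ray(f,p); return c+d*(z-c[2])/d[2]
def tri(f,p,g,q):
    c,d=ray(f,p);e,k=ray(g,q)
    s=np.linalg.lstsq(np.c_[d,-k],e-c,rcond=None)[0]
    a,b=c+d*s[0],e+k*s[1]; return (a+b)/2,np.linalg.norm(a-b)
E
python3 - <<'E'
from h import *
np.set_printoptions(precision=4,suppress=True)
T=np.load("pics/top0.npz");S=np.load("pics/side0.npz")
ct=lambda x,y:((x+.5)/6-.5+175,(y+.5)/6-.5+190); cs=lambda x,y:((x+.5)/6-.5+160,(y+.5)/6-.5+145)
def ref(f,p):
    g=255-cv2.cvtColor(f["frame"],cv2.COLOR_RGB2GRAY).astype(float); x,y=np.round(p).astype(int)
    w=g[y-3:y+4,x-3:x+4]; w=np.clip(w-np.percentile(w,60),0,None); yy,xx=np.mgrid[-3:4,-3:4]
    return x+(w*xx).sum()/w.sum(), y+(w*yy).sum()/w.sum()
t=[ct(62,284),ct(620,77),ct(710,314),ct(148,523)]; s=[cs(287,117),cs(518,408),cs(312,496),cs(92,187)]
P=[];Q=[]
for a,b in zip(t,s):
    a2=ref(T,a);b2=ref(S,b); p,e=tri(T,a2,S,b2);P.append(p);Q.append(plane(T,a2,.014));print(p,e*1e3,Q[-1],plane(S,b2,.014))
P=np.array(P);Q=np.array(Q)
for M in(P,Q):
    c=M.mean(0); d=(M[0]-M[1]+M[3]-M[2])[:2]; d/=np.linalg.norm(d)
    print("c",c,"ydir ang",np.degrees(np.arctan2(d[1],d[0])),"L",c[:2]+.065*d,"R",c[:2]-.065*d)
for n,e0,e1,l0,l1 in(("L",(97,372),(232,392),(178,385),(228,392)),("R",(528,220),(660,236),(612,226),(655,236))):
    e0,e1,l0,l1=[plane(T,ct(*q),.0735) for q in(e0,e1,l0,l1)]
    ang=lambda v:np.degrees(np.arctan2(v[1],v[0]))
    print(n,"mid",(e0+e1)/2,np.linalg.norm(e1-e0),ang(e1-e0),ang(l1-l0))
print("tip tri L",tri(T,ct(228,392),S,cs(197,92)),"back L",tri(T,ct(97,372),S,cs(205,38)),"R tip",tri(T,ct(657,235),S,cs(370,308)))
for n,a in(("rib L1",(200,452)),("L2",(121,440)),("R1",(618,296)),("R2",(545,283))): print(n,plane(T,ct(*a),.043))
for n,p in(("drop",ct(240,40)),("block",(267,184)),("tray",(319,201))): print(n,plane(T,p,.01))
E
```

```text
[ 0.4511 -0.1889  0.0152] 3.539302000720084 [ 0.4493 -0.1887  0.014 ] [ 0.4529 -0.1875  0.014 ]
[ 0.5159 -0.3556  0.0143] 1.5823919057021192 [ 0.5152 -0.3556  0.014 ] [ 0.5168 -0.3553  0.014 ]
[ 0.4452 -0.3837  0.0143] 1.816528659732128 [ 0.4443 -0.3838  0.014 ] [ 0.4461 -0.3834  0.014 ]
[ 0.3792 -0.2168  0.0143] 1.3268412334183823 [ 0.3785 -0.2168  0.014 ] [ 0.3798 -0.2165  0.014 ]
c [ 0.4478 -0.2863  0.0145] ydir ang 111.4258028739533 L [ 0.4241 -0.2258] R [ 0.4716 -0.3468]
c [ 0.4468 -0.2862  0.014 ] ydir ang 111.52960547729258 L [ 0.423  -0.2257] R [ 0.4707 -0.3467]
L mid [ 0.4231 -0.2273  0.0735] 0.038329622337066695 -97.05253144308715 -96.61424753206583
R mid [ 0.4687 -0.3469  0.0735] 0.037477932067333734 -95.70121756470112 -101.872999283321
tip tri L (array([ 0.4217, -0.2452,  0.074 ]), np.float64(0.001981777369629446)) back L (array([ 0.4261, -0.2076,  0.0687]), np.float64(0.0016215103442379314)) R tip (array([ 0.4687, -0.3647,  0.0747]), np.float64(0.0032483499733020464))
rib L1 [ 0.402  -0.2348  0.043 ]
L2 [ 0.4049 -0.2118  0.043 ]
R1 [ 0.4495 -0.3551  0.043 ]
R2 [ 0.4529 -0.3337  0.043 ]
drop [ 0.5244 -0.2397  0.01  ]
block [ 0.549  -0.3351  0.01  ]
tray [ 0.5198 -0.4309  0.01  ]
```

```bash
cat >> h.py <<'E'
from scipy.spatial.transform import Rotation as Ro
def delta(o,xyz,ya):   # ya: wanted world angle (deg) of tool y, tool straight down
    R=Ro.from_quat(o["tool_rot"]); a=np.radians(ya); y=np.r_[np.cos(a),np.sin(a),0]; z=np.r_[0,0,-1.]
    W=Ro.from_matrix(np.c_[np.cross(y,z),y,z])
    print("d",np.round(R.inv().apply(np.array(xyz)-o["tcp_pos"]),4),"rv",np.round((R.inv()*W).as_rotvec(),4),"t",round(o["time"],2),"F",np.round(o["contact_force"],1),"w",round(o["grip_width"],4))
E
python3 -c "
from h import *;from workcell import robot, imaging, workorder, get_obs
delta(get_obs(),[.4235,-.2262,.13],-7.3)"
```

```text
d [ 0.2751 -0.156   0.0882] rv [-0.0013 -0.001  -0.9736] t 0.1 F [ 0.6 -0.2 -0.1] w 0.0927
```

Careful with the scale: shifts go in shares of 0.3 m and turns go in shares of pi rad. That gives: 0.275 m is 0.9167, 0.22 m is 0.7333, -0.9 rad is -0.2865.

```bash
echo '[[0.1833,-0.1033,0,0,0,-0.0573,0.045],[0.3667,-0.2067,0,0,0,-0.1146,0.045],[0.55,-0.3133,0.0333,0,0,-0.1719,0.045],[0.7333,-0.4167,0.0667,0,0,-0.2292,0.045],[0.9167,-0.52,0.1,0,0,-0.2865,0.045]]' > next.json && python3 inch.py next.json; python3 -c "
from h import *;from workcell import robot, imaging, workorder, get_obs
delta(get_obs(),[.4235,-.2262,.13],-7.3)"
```

```text
time: 0.72
tcp_pos: [0.421, -0.2299, 0.1892]
tool_rot: [0.773, 0.635, 0.0, -0.0]
contact_force: [0.7, -0.7, 1.4]
grip_width: 0.048
grip_force: 0.0
d [0.0041 0.0018 0.0592] rv [ 0.     -0.0001 -0.068 ] t 0.72 F [ 0.7 -0.7  1.4] w 0.048
```

To row units: 0.055 m is 0.1833, 0.03 m is 0.1, -0.07 rad is -0.0223.

```bash
echo '[[0,0,0.1,0,0,-0.0223,0.045],[0,0,0.1833,0,0,-0.0223,0.045],[0,0,0.1833,0,0,-0.0223,0.045]]' > next.json && python3 inch.py next.json
python3 - <<'E'
from h import *;from workcell import robot, imaging, workorder, get_obs
delta(get_obs(),[.4235,-.2262,.0545],-7.3)
for n in("side","top"):
    f=imaging.grab_frame(n); cv2.imwrite(f"pics/{n}1.png",f["frame"][...,::-1])
a=cv2.imread("pics/side1.png")[110:240,140:260]
cv2.imwrite("pics/s1c.png",cv2.resize(a,None,fx=4.5,fy=4.5,interpolation=cv2.INTER_CUBIC))
E
```

```text
time: 1.1
tcp_pos: [0.4191, -0.2303, 0.1328]
tool_rot: [0.752, 0.66, -0.0, -0.002]
contact_force: [0.8, 0.2, 0.7]
grip_width: 0.0451
grip_force: 0.0
d [0.0044 0.0042 0.0783] rv [-0.004  -0.0028 -0.003 ] t 1.1 F [0.8 0.2 0.7] w 0.0451
```

View pics/s1c.png

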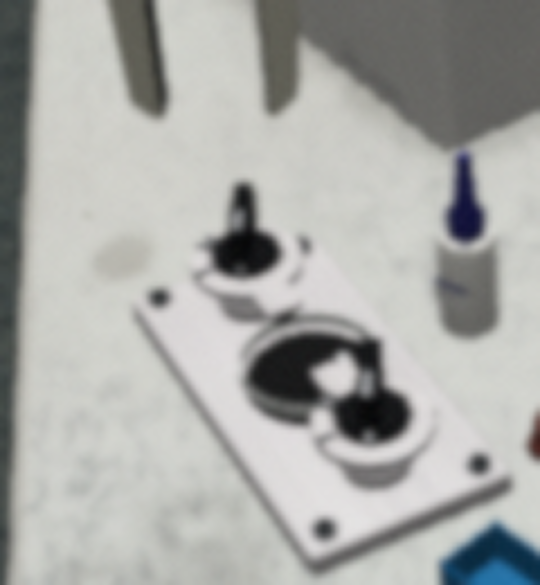

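The side view shows the fingertips (crop about (160,110) and (275,110)) straddling the left bar at (243,190), slightly to the robot's side. I'll correct and descend.

To row units: 0.078 m is 0.26, 0.0044 m is 0.0147.

```bash
echo '[[0.0147,0.014,0.1,0,0,0,0.045],[0.0147,0.014,0.2,0,0,0,0.045],[0.0147,0.014,0.26,0,0,0,0.045],[0.0147,0.014,0.26,0,0,0,0.045]]' > next.json && python3 inch.py next.json
python3 - <<'E'
from h import *;from workcell import robot, imaging, workorder, get_obs
delta(get_obs(),[.4235,-.2262,.0545],-7.3)
E
```

```text
time: 1.7
tcp_pos: [0.4248, -0.2282, 0.0566]
tool_rot: [0.752, 0.659, -0.0, -0.0]
contact_force: [-0.6, -0.1, 0.3]
grip_width: 0.0454
grip_force: 0.0
d [ 0.0018 -0.0016  0.0021] rv [-0.0007 -0.0005 -0.0044] t 1.7 F [-0.6 -0.1  0.3] w 0.0454
```

To row units: 0.002 m is 0.0067, -0.001 m is -0.0033.

```bash
echo '[[0.0033,-0.0033,0.0067,0,0,0,0.045],[0.0033,-0.0033,0.0067,0,0,0,0.0],[0.0033,-0.0033,0.0067,0,0,0,0.0],[0.0033,-0.0033,0.0067,0,0,0,0.0],[0.0033,-0.0033,0.0067,0,0,0,0.0]]' > next.json && python3 inch.py next.json
python3 - <<'E'
from h import *;from workcell import robot, imaging, workorder, get_obs
delta(get_obs(),[.4235,-.2262,.0545],-7.3);print(get_obs()["torque"])
E
```

```text
time: 2.33
tcp_pos: [0.4234, -0.2266, 0.0547]
tool_rot: [0.752, 0.66, -0.001, -0.001]
contact_force: [-12.0, -2.2, 10.3]
grip_width: 0.0095
grip_force: 22.8
d [0.0004 0.0001 0.0002] rv [-0.0018 -0.0001 -0.0031] t 2.33 F [-12.   -2.2  10.3] w 0.0095
[-0.37860091  1.74715918 -0.08700643]
```

To row units: 0.0016 m is 0.0053, 0.0012 m is 0.004, 0.87 rad is 0.2769.

```bash
echo '[[0,-0.002,0,0,0,0.0477,0],[0,-0.002,0.0013,0,0,0.105,0],[0,-0.002,0.0027,0,0,0.1623,0],[0,-0.002,0.004,0,0,0.2196,0],[0,-0.002,0.0053,0,0,0.2769,0]]' > next.json && python3 inch.py next.json; echo '[[0,0,0.0013,0,0,0.0573,0],[0,0,0.0013,0,0,0.0605,0],[0,0,0.0013,0,0,0.0605,0]]' > next.json && python3 inch.py next.json;python3 - <<'E'
from h import *;from workcell import robot, imaging, workorder, get_obs
o=get_obs();delta(o,[.4235,-.2262,.0545],-67.3);print(o["torque"])
E
```

```text
time: 2.95
tcp_pos: [0.4227, -0.2264, 0.0531]
tool_rot: [0.961, 0.278, -0.001, -0.001]
contact_force: [-3.8, 1.1, 6.0]
grip_width: 0.0098
grip_force: 30.0
time: 3.32
tcp_pos: [0.4226, -0.2263, 0.0528]
tool_rot: [0.982, 0.189, -0.001, -0.001]
contact_force: [-4.6, 1.1, 6.2]
grip_width: 0.0097
grip_force: 30.0
d [ 0.0009  0.0003 -0.0017] rv [-0.0015  0.0014 -0.0163] t 3.33 F [-4.6  1.1  6.2] w 0.0097
[ 0.1978107   0.72041351 -0.02172238]
```

To row units: -0.1 m is -0.3333, -0.08 m is -0.2667.

```bash
echo '[[0,0,0,0,0,0,0.045],[0,0,0,0,0,0,0.045],[0,0,-0.1,0,0,0,0.045],[0,0,-0.2667,0,0,0,0.045],[0,0,-0.3333,0,0,0,0.045]]' > next.json && python3 inch.py next.json
python3 - <<'E'
from h import *;from workcell import robot, imaging, workorder, get_obs
o=get_obs();delta(o,[.4705,-.347,.13],-7.3)
f=imaging.grab_frame("side"); a=f["frame"][110:240,140:260,::-1]
cv2.imwrite("pics/s2c.png",cv2.resize(a,None,fx=4.5,fy=4.5,interpolation=cv2.INTER_CUBIC))
E
```

```text
time: 3.95
tcp_pos: [0.4248, -0.2277, 0.1553]
tool_rot: [0.982, 0.189, 0.001, 0.002]
contact_force: [-0.3, -0.9, -0.9]
grip_width: 0.0448
grip_force: 0.0
d [-0.0019  0.1276  0.0257] rv [ 4.6000e-03  2.0000e-04 -1.0635e+00] t 3.95 F [-0.3 -0.9 -0.9] w 0.0448
```

View pics/s2c.png

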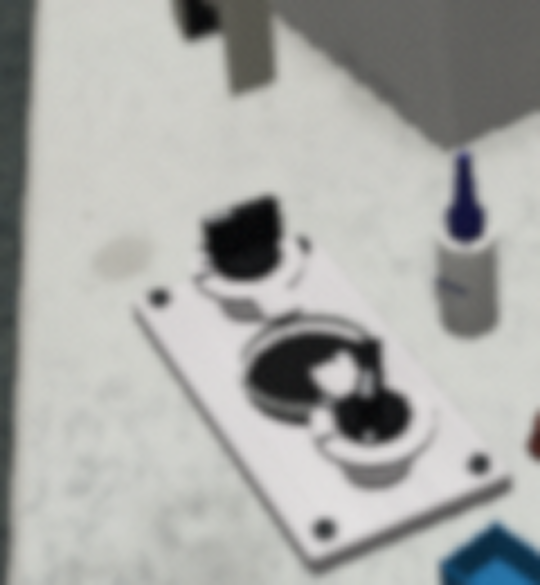

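The left bar (crop (240,235)) has turned about 60° and stayed at its first click. On to the right knob.

To row units: 0.127 m is 0.4233, 0.09 m is 0.3, -0.9 rad is -0.2865.

```bash
echo '[[0,0.1,0,0,0,-0.0573,0.045],[0,0.2,0,0,0,-0.1146,0.045],[0,0.3,0,0,0,-0.1719,0.045],[-0.0067,0.4233,0,0,0,-0.2292,0.045],[-0.0067,0.4233,0,0,0,-0.2865,0.045]]' > next.json && python3 inch.py next.json; echo '[[0,0,0.0833,0,0,-0.0509,0.045],[0,0,0.0833,0,0,-0.0509,0.045],[0,0,0.0833,0,0,-0.0509,0.045]]' > next.json && python3 inch.py next.json;  python3 - <<'E'
from h import *;from workcell import robot, imaging, workorder, get_obs
o=get_obs();delta(o,[.470,-.347,.0545],-7.3)
E
```

```text
time: 4.62
tcp_pos: [0.4692, -0.3478, 0.1512]
tool_rot: [0.801, 0.599, -0.0, 0.0]
contact_force: [-0.2, 0.3, 0.4]
grip_width: 0.0454
grip_force: 0.0
time: 5.0
tcp_pos: [0.4689, -0.3454, 0.1276]
tool_rot: [0.753, 0.658, 0.0, -0.0]
contact_force: [0.2, 0.2, -0.0]
grip_width: 0.045
grip_force: 0.0
d [-0.0015  0.0013  0.0731] rv [-0.0002 -0.0003 -0.0066] t 5.0 F [ 0.2  0.2 -0. ] w 0.045
```

To row units: 0.073 m is 0.2433, 0.06 m is 0.2.

```bash
echo '[[-0.0033,0.0033,0.1,0,0,0,0.045],[-0.0033,0.0033,0.2,0,0,0,0.045],[-0.0033,0.0033,0.2433,0,0,0,0.045],[-0.0033,0.0033,0.2433,0,0,0,0.045]]' > next.json && python3 inch.py next.json
python3 - <<'E'
from h import *;from workcell import robot, imaging, workorder, get_obs
delta(get_obs(),[.470,-.347,.0545],-7.3)
E
echo '[[0,0,0,0,0,0,0.0],[0,0,0,0,0,0,0.0],[0,0,0,0,0,0,0.0],[0,0,0,0,0,0,0.0]]' > next.json && python3 inch.py next.json
python3 - <<'E'
from h import *;from workcell import robot, imaging, workorder, get_obs
delta(get_obs(),[.470,-.347,.0545],-7.3);print(get_obs()["torque"])
E
```

```text
time: 5.5
tcp_pos: [0.4696, -0.3464, 0.0545]
tool_rot: [0.752, 0.659, -0.0, -0.0]
contact_force: [0.6, 0.3, 1.5]
grip_width: 0.045
grip_force: 0.0
d [-0.0006  0.0005 -0.    ] rv [-0.0007 -0.0006 -0.0044] t 5.5 F [0.6 0.3 1.5] w 0.045
time: 6.0
tcp_pos: [0.4708, -0.3469, 0.0552]
tool_rot: [0.752, 0.659, 0.001, 0.001]
contact_force: [10.2, 1.1, -2.9]
grip_width: 0.0096
grip_force: 24.0
d [-0.0002 -0.0007  0.0007] rv [ 0.0026  0.0008 -0.0041] t 6.0 F [10.2  1.1 -2.9] w 0.0096
[ 0.33460122 -1.62466444 -0.13869613]
```

To row units: 0.0016 m is 0.0053, 0.0006 m is 0.002, 0.87 rad is 0.2769.

```bash
echo '[[0,0.002,0,0,0,0.0477,0],[0,0.002,0.0013,0,0,0.105,0],[0,0.002,0.0027,0,0,0.1623,0],[0,0.002,0.004,0,0,0.2196,0],[0,0.002,0.0053,0,0,0.2769,0]]' > next.json && python3 inch.py next.json; echo '[[0,0,0.0013,0,0,0.0573,0],[0,0,0.0013,0,0,0.0605,0],[0,0,0.0013,0,0,0.0605,0]]' > next.json && python3 inch.py next.json;python3 - <<'E'
from h import *;from workcell import robot, imaging, workorder, get_obs
o=get_obs();delta(o,[.470,-.347,.0545],-67.3);print(o["torque"])
E
echo '[[0,0,0,0,0,0,0.045],[0,0,0,0,0,0,0.045],[0,0,-0.1,0,0,0,0.045],[0,0,-0.2667,0,0,0,0.045],[0,0,-0.3333,0,0,0,0.045]]' > next.json && python3 inch.py next.json
python3 - <<'E'
from h import *;from workcell import robot, imaging, workorder, get_obs
delta(get_obs(),[.471,-.347,.0535],-67.3)
f=imaging.grab_frame("side"); a=f["frame"][110:240,140:260,::-1]
cv2.imwrite("pics/s3c.png",cv2.resize(a,None,fx=4.5,fy=4.5,interpolation=cv2.INTER_CUBIC))
E
```

```text
time: 6.62
tcp_pos: [0.4709, -0.3469, 0.0535]
tool_rot: [0.961, 0.278, 0.001, 0.0]
contact_force: [1.3, 0.2, 1.5]
grip_width: 0.0097
grip_force: 30.0
time: 7.0
tcp_pos: [0.4709, -0.3469, 0.0532]
tool_rot: [0.982, 0.19, 0.001, 0.0]
contact_force: [3.0, 0.9, 3.8]
grip_width: 0.0096
grip_force: 30.0
d [-0.0009 -0.0002 -0.0013] rv [ 0.0012 -0.0009 -0.0132] t 7.0 F [3.  0.9 3.8] w 0.0096
[ 0.18777774 -0.34479094  0.01193389]
time: 7.62
tcp_pos: [0.4709, -0.3476, 0.1552]
tool_rot: [0.982, 0.189, 0.001, 0.002]
contact_force: [-0.3, -0.3, -0.2]
grip_width: 0.0446
grip_force: 0.0
d [ 0.0002 -0.0008  0.1017] rv [ 0.0033 -0.0009 -0.0156] t 7.62 F [-0.3 -0.3 -0.2] w 0.0446
```

View pics/s3c.png

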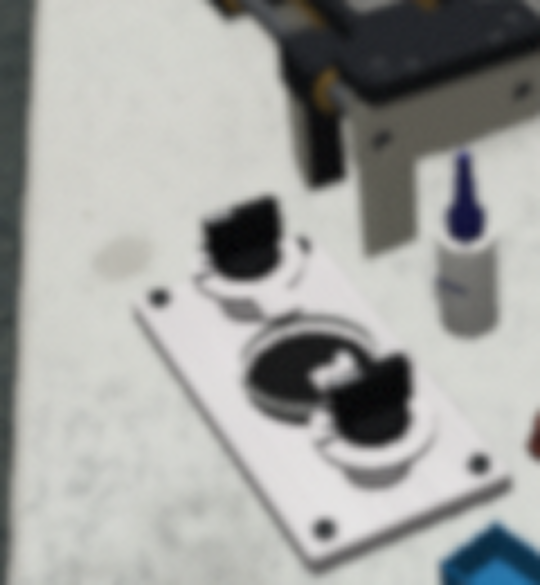

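Both bars stand parallel at their first click (crop (240,235) and (372,400)), and the bystanders haven't moved. Now the right knob's second click.

To row units: 0.102 m is 0.34, 0.09 m is 0.3, -0.015 rad is -0.0048.

```bash
echo '[[0,-0.0017,0.1667,0,0,-0.0048,0.045],[0,-0.0017,0.3,0,0,-0.0048,0.045],[0,-0.0017,0.34,0,0,-0.0048,0.045],[0,-0.0017,0.34,0,0,-0.0048,0.045]]' > next.json && python3 inch.py next.json; echo '[[0,0,0,0,0,0,0.0],[0,0,0,0,0,0,0.0],[0,0,0,0,0,0,0.0],[0,0,0,0,0,0,0.0]]' > next.json && python3 inch.py next.json
python3 - <<'E'
from h import *;from workcell import robot, imaging, workorder, get_obs
delta(get_obs(),[.471,-.347,.053],-67.3);print(get_obs()["torque"])
E
```

```text
time: 8.18
tcp_pos: [0.4697, -0.3459, 0.0498]
tool_rot: [0.981, 0.196, -0.001, -0.001]
contact_force: [0.4, -0.2, 0.1]
grip_width: 0.0449
grip_force: 0.0
time: 8.68
tcp_pos: [0.4706, -0.3469, 0.0513]
tool_rot: [0.981, 0.196, 0.0, 0.001]
contact_force: [2.3, -7.5, -0.9]
grip_width: 0.0097
grip_force: 26.7
d [ 0.0003  0.0003 -0.0017] rv [ 0.0022 -0.0005 -0.0013] t 8.68 F [ 2.3 -7.5 -0.9] w 0.0097
[-0.97305661 -0.11516508 -0.2095907 ]
```

To row units: 0.0016 m is 0.0053, 0.0012 m is 0.004, 0.87 rad is 0.2769.

```bash
echo '[[0,0.0013,0,0,0,0.0477,0],[0,0.0013,0.0013,0,0,0.105,0],[0,0.0013,0.0027,0,0,0.1623,0],[0,0.0013,0.004,0,0,0.2196,0],[0,0.0013,0.0053,0,0,0.2769,0]]' > next.json && python3 inch.py next.json; echo '[[0,0,0.0013,0,0,0.0573,0],[0,0,0.0013,0,0,0.0637,0],[0,0,0.0013,0,0,0.0637,0]]' > next.json && python3 inch.py next.json;python3 - <<'E'
from h import *;from workcell import robot, imaging, workorder, get_obs
o=get_obs();delta(o,[.471,-.347,.0535],-127.3);print(o["torque"])
E
echo '[[0,0,0,0,0,0,0.045],[0,0,0,0,0,0,0.045],[0,0,-0.1,0,0,0,0.045],[0,0,-0.2667,0,0,0,0.045],[0,0,-0.3333,0,0,0,0.045]]' > next.json && python3 inch.py next.json
python3 - <<'E'
from h import *;from workcell import robot, imaging, workorder, get_obs
delta(get_obs(),[.4228,-.2263,.15],-67.3)
E
```

```text
time: 9.3
tcp_pos: [0.4706, -0.3467, 0.0496]
tool_rot: [0.971, -0.238, 0.0, 0.0]
contact_force: [0.3, 0.5, 3.8]
grip_width: 0.0097
grip_force: 30.0
time: 9.68
tcp_pos: [0.4707, -0.3466, 0.0492]
tool_rot: [0.944, -0.33, 0.001, 0.0]
contact_force: [-0.4, 2.0, 6.4]
grip_width: 0.0098
grip_force: 30.0
d [ 0.0005  0.0001 -0.0043] rv [-0.0002 -0.001  -0.021 ] t 9.68 F [-0.4  2.   6.4] w 0.0098
[ 0.41207018 -0.12234022 -0.06926195]
time: 10.3
tcp_pos: [0.4711, -0.3476, 0.1513]
tool_rot: [0.944, -0.331, 0.002, 0.001]
contact_force: [0.7, -0.1, -0.5]
grip_width: 0.0448
grip_force: 0.0
d [-0.1135 -0.0646  0.0008] rv [ 0.0028 -0.0031 -1.0703] t 10.3 F [ 0.7 -0.1 -0.5] w 0.0448
```

To row units: -0.1135 m is -0.3783, -0.09 m is -0.3, -0.9 rad is -0.2865.

```bash
echo '[[-0.1,-0.0567,0,0,0,-0.0573,0.045],[-0.2,-0.1133,0,0,0,-0.1146,0.045],[-0.3,-0.17,0,0,0,-0.1719,0.045],[-0.3783,-0.2153,0,0,0,-0.2292,0.045],[-0.3783,-0.2153,0,0,0,-0.2865,0.045]]' > next.json && python3 inch.py next.json; echo '[[0,0,0.0667,0,0,-0.0541,0.045],[0,0,0.0667,0,0,-0.0541,0.045],[0,0,0.0667,0,0,-0.0541,0.045]]' > next.json && python3 inch.py next.json;  python3 - <<'E'
from h import *;from workcell import robot, imaging, workorder, get_obs
delta(get_obs(),[.4228,-.2263,.0515],-67.3)
f=imaging.grab_frame("side"); a=f["frame"][110:240,140:260,::-1]
cv2.imwrite("pics/s4c.png",cv2.resize(a,None,fx=4.5,fy=4.5,interpolation=cv2.INTER_CUBIC))
E
```

```text
time: 10.92
tcp_pos: [0.4209, -0.2231, 0.1483]
tool_rot: [0.993, 0.116, -0.001, -0.001]
contact_force: [-0.0, -0.3, -0.2]
grip_width: 0.0448
grip_force: 0.0
time: 11.3
tcp_pos: [0.4221, -0.2253, 0.1288]
tool_rot: [0.981, 0.195, -0.0, -0.0]
contact_force: [0.3, 0.2, -0.4]
grip_width: 0.0449
grip_force: 0.0
d [0.0003 0.0012 0.0773] rv [-0.0001  0.0001 -0.0044] t 11.3 F [ 0.3  0.2 -0.4] w 0.0449
```

View pics/s4c.png

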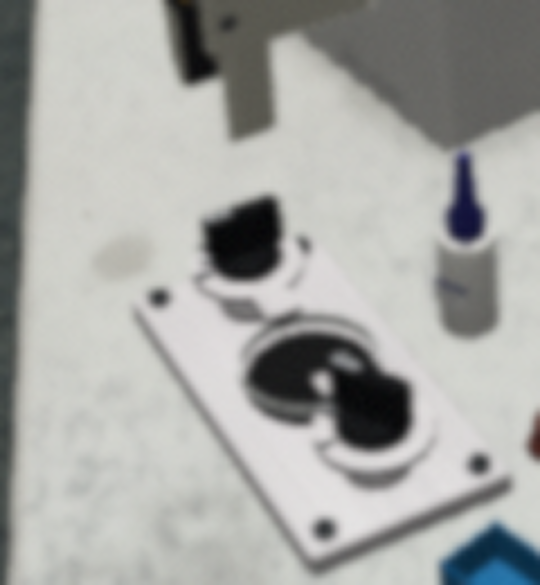

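The right bar (crop (372,405)) has turned to its second click and the left one is still at its first. I'll finish the left knob.

To row units: 0.077 m is 0.2567, 0.07 m is 0.2333.

```bash
echo '[[0,0.0033,0.1333,0,0,0,0.045],[0,0.0033,0.2333,0,0,0,0.045],[0,0.0033,0.2567,0,0,0,0.045],[0,0.0033,0.2567,0,0,0,0.045]]' > next.json && python3 inch.py next.json; echo '[[0,0,0,0,0,0,0.0],[0,0,0,0,0,0,0.0],[0,0,0,0,0,0,0.0],[0,0,0,0,0,0,0.0]]' > next.json && python3 inch.py next.json
python3 - <<'E'
from h import *;from workcell import robot, imaging, workorder, get_obs
delta(get_obs(),[.4228,-.2263,.0515],-67.3);print(get_obs()["torque"])
E
```

```text
time: 11.85
tcp_pos: [0.4227, -0.2264, 0.052]
tool_rot: [0.981, 0.196, 0.0, 0.0]
contact_force: [0.2, -0.2, 0.4]
grip_width: 0.0448
grip_force: 0.0
time: 12.35
tcp_pos: [0.4225, -0.2262, 0.0519]
tool_rot: [0.981, 0.196, 0.0, 0.0]
contact_force: [-0.4, -0.1, 1.4]
grip_width: 0.0096
grip_force: 28.2
d [0.0002 0.0002 0.0004] rv [ 0.0005 -0.0002 -0.0014] t 12.35 F [-0.4 -0.1  1.4] w 0.0096
[-0.15626354 -0.09456825 -0.18860526]
```

To row units: 0.0016 m is 0.0053, 0.0012 m is 0.004, 0.87 rad is 0.2769.

```bash
echo '[[0,0,0,0,0,0.0477,0],[0,0,0.0013,0,0,0.105,0],[0,0,0.0027,0,0,0.1623,0],[0,0,0.004,0,0,0.2196,0],[0,0,0.0053,0,0,0.2769,0]]' > next.json && python3 inch.py next.json; echo '[[0,0,0.0013,0,0,0.0573,0],[0,0,0.0013,0,0,0.0637,0],[0,0,0.0013,0,0,0.0637,0]]' > next.json && python3 inch.py next.json;python3 - <<'E'
from h import *;from workcell import robot, imaging, workorder, get_obs
o=get_obs();delta(o,[.4228,-.2263,.0515],-127.3);print(o["torque"])
E
echo '[[0,0,0,0,0,0,0.045],[0,0,0,0,0,0,0.045],[0,0,-0.1,0,0,0,0.045],[0,0,-0.2667,0,0,0,0.045],[0,0,-0.4,0,0,0,0.045]]' > next.json && python3 inch.py next.json
echo '[[0,0,-0.1,0,0,0,0.045],[0,0,-0.1,0,0,0,0.045],[0,0,-0.1,0,0,0,0.045]]' > next.json && python3 inch.py next.json
python3 - <<'E'
from h import *;from workcell import robot, imaging, workorder, get_obs
f=imaging.grab_frame("side"); a=f["frame"][110:240,140:260,::-1]
cv2.imwrite("pics/s5c.png",cv2.resize(a,None,fx=4.5,fy=4.5,interpolation=cv2.INTER_CUBIC))
E
```

```text
time: 12.98
tcp_pos: [0.4226, -0.2257, 0.0503]
tool_rot: [0.971, -0.239, 0.0, -0.0]
contact_force: [-0.1, 1.7, 3.9]
grip_width: 0.0096
grip_force: 29.9
time: 13.35
tcp_pos: [0.4226, -0.2256, 0.0499]
tool_rot: [0.944, -0.33, 0.0, -0.0]
contact_force: [1.2, 4.3, 5.7]
grip_width: 0.0099
grip_force: 30.0
d [ 0.0006  0.0004 -0.0016] rv [-0.0007  0.     -0.021 ] t 13.35 F [1.2 4.3 5.7] w 0.0099
[ 0.76854254 -0.11921417 -0.0193714 ]
time: 13.98
tcp_pos: [0.4224, -0.2265, 0.1711]
tool_rot: [0.944, -0.331, 0.0, 0.0]
contact_force: [0.3, 0.5, -0.8]
grip_width: 0.0445
grip_force: 0.0
time: 14.35
tcp_pos: [0.4218, -0.2258, 0.1984]
tool_rot: [0.944, -0.331, -0.001, -0.0]
contact_force: [-0.2, -0.4, -1.5]
grip_width: 0.0451
grip_force: 0.0
```

View pics/s5c.png

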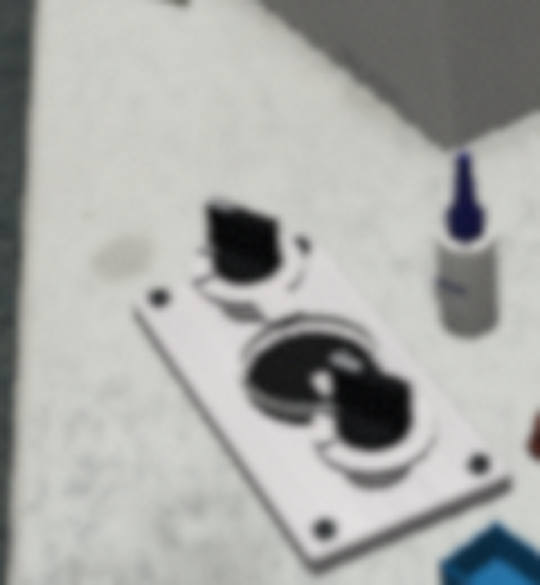

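Both bars (crop (242,240) and (372,405)) stand parallel at the second click. The gripper is clear and the bystanders are in place.

```bash
python3 -c "
from workcell import robot, imaging, workorder, get_obs
print(workorder.job_done())"
```

```text
the job is handed in; nothing more can be done
None
```

I tightened both knobs crosswise to their second click, let go, and handed the job in at about 14.4 s; in the last picture both bars stand parallel at the second click and the things I could see round the clamp had not moved, but the hand-in returned no verdict.

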